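Lean the recipe board back to a reading angle

TASK

Fold the dark-wood recipe board on the counter back about its hinge, away from the robot's side, until it leans about 30 degrees back from upright, and leave it standing there by itself. Leave the lid of the blue salt box as it stands and do not disturb the yeast jar.

Things in the scene. Friction and masses are not known exactly. Their poses are not given: they have to be found in the camera images.
- recipe_stand: Dark-wood recipe stand, fixed. Base slab 220 mm wide (y), 15 thick, reaching 80 mm before and 90 behind the hinge line. Origin on the counter straight below the hinge line, which runs along y, 30 mm up. z up. Card side (white, red stripe) faces its -x, roughly the robot; leaning back is towards its +x. Brass knuckles at the hinge's ends, 42 mm high.
- recipe_board (a joint): Hinge angle of the dark board (220 wide, 10 thick, top edge 200 mm from the hinge line, which lies in its mid-plane; low down a book ledge juts 35 mm forward), rad: 0 upright, positive leaning back, negative leaning forward. Starts at -0.5 to -0.1; range -0.9 to 1.3. Stiff: 0.5 N m friction, 2 to 6 N near the top edge; stays where left.
- salt_lid_handle (a point): Grip of the black knob on the light-wood lid of the blue salt box (fixed, 110 x 140 x 80 mm high). The lid, as big as the box, is hinged on the rim away from the robot and stands open at 75 to 105 degrees (stiff). The knob is 80 mm from the hinge and juts 35 mm from the lid's far side. The box is beside the recipe stand, left or right of it. Leave alone.
- yeast_jar: Loose amber glass jar with a red cap, 68 mm in diameter, 110 mm tall, standing behind (beyond) the stand and the salt box. Origin at the centre of its underside, z up. To be left alone.

How it is judged:
By the outcome, as a careful person would: the job done as asked, in the order asked, and still so for the second after the job is handed in, with the robot touching nothing.
It also fails if it takes over 32 s, if anything falls off the work surface, if the arm or the gripper's body presses on something with over 40 N, if the wrist force passes 120 N, or if a joint passes its speed limit or range.

ROBOT

A 6-joint arm with a two-finger parallel gripper is mounted at the origin on the work surface. World frame = base frame: x ahead of the robot, y to its left, z up, the work surface at z = 0. Lengths are in m, angles in rad, forces in N, time in s.
With the tool pointing down it reaches from about 0.25 to 0.8 m from the base axis. Payload 3.9 kg.
Tool frame: the origin (TCP) lies between the finger pads; the fingertips stand 25 mm ahead of it and the grasp point (between the pads) lies 6 mm ahead of it; z points along the fingers, y is the line along which they close (so a half turn about z gives the same grasp; the last joint's range is limited). The gripper opens to 85 mm and grips with 20 to 120 N. Pads are 22 mm wide; open, the fingers measure 114 mm over their backs; the gripper's body (76 mm by 85 mm) begins 54 mm behind the grasp point. The pads swing forward as they close: fully open they stand 13 mm farther back than shut.
Start: joints at [1.337, 0.26, -0.138, 1.173, 0, 1.571], TCP at [0.122, 0.511, 0.256] pointing down, gripper open.
Joint ranges: [-2.78, 2.78], [-0.83, 1.72], [-1.28, 1.37], [-1.9, 2.12], [-1.57, 1.48], [-3.14, 3.14]. Speed limits (rad/s): [2.57, 2.57, 3.14, 3.14, 3.14, 3.14].

INTERFACE

Orientations are given as [roll, pitch, yaw] about the fixed x, y, z axes, in that order (R = Rz(yaw) Ry(pitch) Rx(roll)).
In Python, from cell import r, jaws, solve_ik, readout, vision, hand_in gives the robot as it stands. Calls block until the motion is done:
- r.reach(position, orientation): joint-space move of the TCP to a pose.
- r.line_to(position, attitude=None, max_speed=0.15, f_stop=None): straight line of the TCP; attitude=None keeps the orientation; max_speed is the mean speed in m/s. With f_stop (N) it stops when the force on the tool has changed by that much, and returns True; else False.
- r.set_joints(angles): joint-space move.
- jaws.move_gripper(opening, f_grip=None): opening from 0.0 (shut) to 1.0 (fully open); f_grip is the grip in N (None keeps the last); returns when the fingers have stopped.
- r.wait(seconds).
- solve_ik(position, orientation): joint angles nearest the present ones, or None.
- readout.sense(): the state.
- vision.capture(name): name is "side" or "top"; returns a dict with "color" (420x560x3 uint8, red, green, blue), "fovy" (degrees; the focal length in pixels is half the picture's height over the tangent of half this angle, whatever the lens; pixels are square), "cx", "cy" (the principal point, pixels), "position" and "rotation" of the camera in the world. Camera axes: x right, y up, looking along -z (the intrinsics and any distortion apply to the point x, -y, -z); pixel columns grow to the right and rows downward; lengths in m; the calibration is good to about 2 mm. A picture is of the moment at which its call begins. There is no depth.
A pose or a line that the arm cannot do raises r.PlanningError and nothing moves.
- hand_in(): hands the job in; it is judged then, once.
The state is a dict: "t": time; "joint_positions": joint angles; "joint_vel": joint speeds; "joint_torque": joint torques, N m; "position": TCP position; "ee_rot": TCP orientation; "force": force on the tool from outside, world axes, zero at the start; "ft_torque": the same for the moment, N m; "opening": opening from 0.0 (shut) to 1.0 (fully open); "finger_force": force on a finger pad.
Only numpy, scipy, OpenCV 4.12 (cv2) and the standard library are available. Lean on these libraries where they do the work, as an engineer would, in place of code of your own. Each camera call takes 0.05 s, during which the arm holds its last target. There are 200 camera calls.

## Working session

There is one attempt and no reset: what is moved stays moved. The work goes in short steps, each a Python script; the robot and the scene stay as the last script left them, time stands still between calls to the robot, and variables do not carry over. Pictures are saved under pics/ and viewed, at most 10 in all, crops included, and the job is handed in when it is done.

```bash
ls; mkdir -p pics; python3 - <<'E'
from cell import vision,readout
import cv2,numpy as np
for n in("side","top"):
    c=vision.capture(n); cv2.imwrite(f"pics/{n}0.png",c["color"][...,::-1]); np.save(f"pics/{n}0.npy",c,allow_pickle=True)
    print({k:v for k,v in c.items() if k!="color"})
print(readout.sense()["t"])
E
```

```text
pics
{'fovy': 43.22787526389232, 'cx': 278.25504178919465, 'cy': 207.77650951438383, 'position': array([ 0.48789085, -0.86151223,  0.75245893]), 'rotation': array([ 0.92915872, -0.001995  , -0.18443803])}
{'fovy': 50.14933910079878, 'cx': 278.7159420755398, 'cy': 212.12399949327798, 'position': array([0.50684643, 0.00577738, 0.87868727]), 'rotation': array([ 2.09135466e-01,  4.74406455e-04, -1.58807081e+00])}
0.1
```

View pics/side0.png

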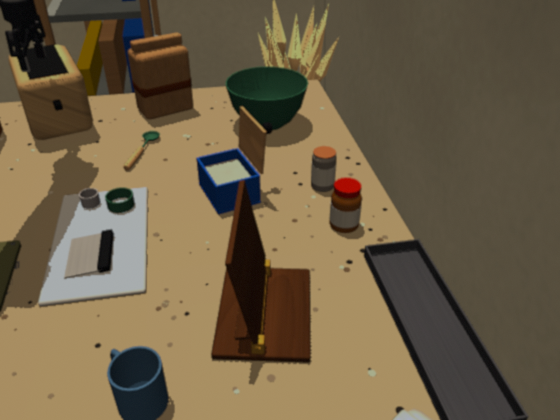

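View pics/top0.png

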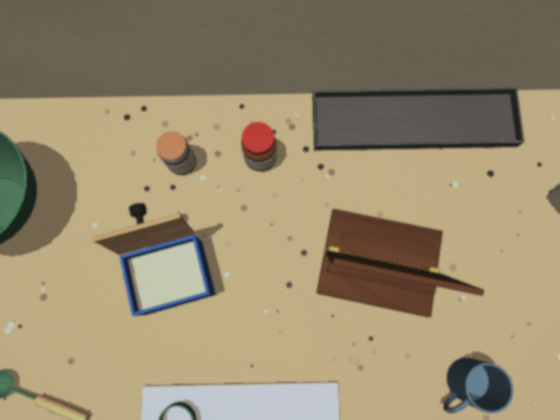

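Side view: the board stands at about (245,190)–(260,345), with the brass knuckles near (268,268) and (260,343). The blue box is at (228,180) and the red-capped jar at (346,205). Top view: knuckles near (334,250) and (434,270), and the board's top edge ends around (483,292). I'll zoom in next.

```bash
cat > h.py <<'E'
import numpy as np,cv2
from scipy.spatial.transform import Rotation as R
def ray(c,u,v):
    f=210/np.tan(np.radians(c["fovy"]/2))
    d=R.from_euler('xyz',c["rotation"]).apply([(u-c["cx"])/f,-(v-c["cy"])/f,-1]); return np.array(c["position"]),d/np.linalg.norm(d)
def plane(c,u,v,z):
    p,d=ray(c,u,v); return p+d*(z-p[2])/d[2]
def tri(c1,a,c2,b):
    p,d=ray(c1,*a);q,e=ray(c2,*b)
    s=np.linalg.lstsq(np.c_[d,-e],q-p,rcond=None)[0]
    A,B=p+s[0]*d,q+s[1]*e
    return (A+B)/2,np.linalg.norm(A-B)
def load(n): return np.load(f"pics/{n}.npy",allow_pickle=True).item()
E
python3 - <<'E'
from h import *
s,t=load("side0"),load("top0")
print({k:c.keys() for k,c in(("s",s),)})
a=cv2.resize(s["color"][170:370,200:330],None,fx=3,fy=3,interpolation=cv2.INTER_CUBIC)
b=cv2.resize(t["color"][200:330,310:495],None,fx=2.2,fy=2.2*1,interpolation=cv2.INTER_CUBIC)
im=np.zeros((600,800,3),np.uint8);im[:600,:390]=a;im[:b.shape[0],393:393+b.shape[1]]=b[:,:407]
im=np.clip(im.astype(float)*1.8,0,255).astype(np.uint8)
cv2.imwrite("pics/z.png",im[...,::-1])
# brass masks and slab outline
for n,c,(y0,y1,x0,x1) in(("side",s,(240,370,215,320)),("top",t,(200,330,310,495))):
    h=cv2.cvtColor(c["color"],cv2.COLOR_RGB2HSV)[y0:y1,x0:x1]
    m=((h[...,0]>18)&(h[...,0]<32)&(h[...,1]>170)&(h[...,2]>70)).astype(np.uint8)
    k,l,st,ce=cv2.connectedComponentsWithStats(m)
    print(n,[(st[i].tolist()[:5],(ce[i]+[x0,y0]).round(1).tolist()) for i in range(1,k) if st[i,4]>5])
for nm,a,b in(("k far",(268,268),(334,250)),("k near",(260,343),(434,270))): print(nm,tri(s,a,t,b))
for p in((333,211),(442,232),(432,314),(318,292)): print("slab",plane(t,*p,.015))
E
```

```text
{'s': dict_keys(['color', 'fovy', 'cx', 'cy', 'position', 'rotation'])}
side [([49, 20, 6, 8, 34], [266.9, 263.1]), ([43, 94, 6, 12, 64], [260.6, 339.2]), ([40, 106, 7, 3, 13], [258.2, 347.1])]
top []
k far (array([ 0.6112221 , -0.10084325,  0.02799281]), np.float64(0.0012664901246115744))
k near (array([ 0.56785937, -0.28560727,  0.03390072]), np.float64(0.004858419828540927))
slab [ 0.69053901 -0.10384162  0.015     ]
slab [ 0.64501972 -0.31441687  0.015     ]
slab [ 0.48973619 -0.28119921  0.015     ]
slab [ 0.53408247 -0.06875911  0.015     ]
```

View pics/z.png

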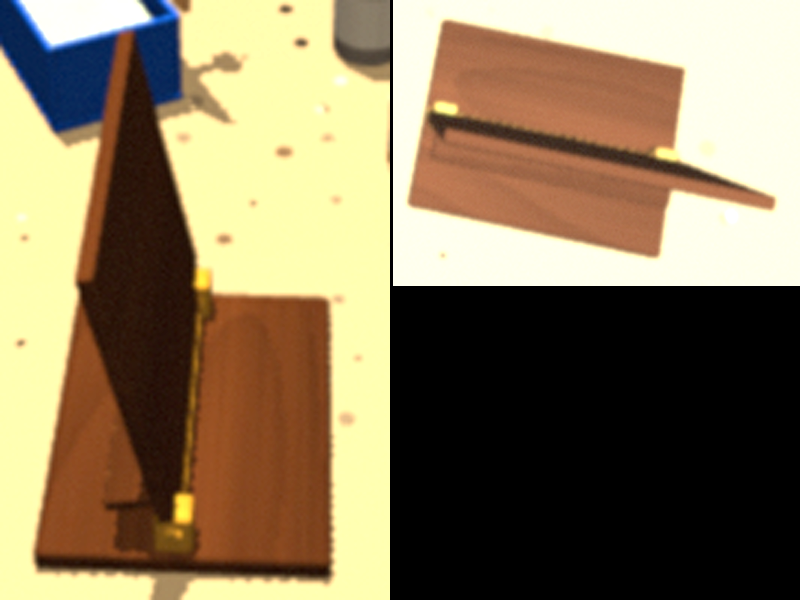

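The crop shows the board leaning forward. Its near top corner is at side (228,263) and top (483,292). The far top corner is at side (242,181). Both knuckles are clear in the side view.

```bash
cat >> h.py <<'E'
YAW=-.21; H=np.array([.590,-.193,.03]); ex=np.array([np.cos(YAW),np.sin(YAW),0]); ey=np.array([-np.sin(YAW),np.cos(YAW),0]); Z=np.array([0,0,1.])
def att(a,s=1):
    z=np.cos(a)*ex-np.sin(a)*Z; y=ey*s
    return R.from_matrix(np.c_[np.cross(y,z),y,z]).as_euler('xyz')
def tcp(xs,z,a,ys=0): # TCP for a fingertip at stand x xs, height z
    return H*[1,1,0]+ex*xs+ey*ys+Z*z-.025*(np.cos(a)*ex-np.sin(a)*Z)
def stand(p): d=np.array(p)-H*[1,1,0]; return np.array([d@ex,d@ey,p[2]]).round(4)
E
python3 - <<'E'
from h import *
from cell import solve_ik
s,t=load("side0"),load("top0")
P,e=tri(s,(228,263.5),t,(482.7,292)); print("near corner",P,e,stand(P))
print("far corner via side ray at z",[stand(plane(s,242,181,z)) for z in(.2,.225)])
P,e=tri(s,(261,341),t,(435,270));print("kn",stand(P),e)
P,e=tri(s,(267,266),t,(334,249));print("kf",stand(P),e)
P,e=tri(s,(347,187),t,(258,137));print("jar cap",P,e)
for p in((122,250),(195,238),(212,293),(137,313)):print("box rim",plane(t,*p,.08))
for sg in(1,-1):
  for a in(.8,1.1):
    print(sg,a,[None if (q:=solve_ik(tcp(x,z,a).tolist(),att(a,sg).tolist())) is None else np.round(q,2) for x,z in((-.15,.17),(.09,.17))])
E
```

```text
near corner [ 0.5224654  -0.28708627  0.22436012] 0.0018533091067662573 [-0.0464 -0.1061  0.2244]
far corner via side ray at z [array([-0.0481,  0.1458,  0.2   ]), array([-0.0442,  0.1086,  0.225 ])]
kn [-0.0016 -0.0952  0.0389] 0.0026875365303561183
kf [0.0011 0.0951 0.0332] 0.004355801005003649
jar cap [0.81012789 0.03886894 0.10425186] 0.00403056994128946
box rim [0.61200756 0.28450476 0.08      ]
box rim [0.63141751 0.15449283 0.08      ]
box rim [0.53351862 0.12261816 0.08      ]
box rim [0.50155964 0.25238797 0.08      ]
1 0.8 [array([-0.47, -0.16, -1.15, -0.17,  0.18, -0.19]), array([-0.35,  0.24, -0.72, -0.16,  0.09, -0.1 ])]
1 1.1 [array([-0.41, -0.09, -0.84,  0.36,  0.09, -0.18]), array([-0.33,  0.31, -0.37,  0.42,  0.05, -0.1 ])]
-1 0.8 [array([-0.47, -0.16, -1.15, -0.17,  0.18,  2.95]), array([-0.35,  0.24, -0.72, -0.16,  0.09,  3.04])]
-1 1.1 [array([-0.41, -0.09, -0.84,  0.36,  0.09,  2.96]), array([-0.33,  0.31, -0.37,  0.42,  0.05,  3.04])]
```

The measurements agree: the board is at about −0.23 rad, with its top edge at z = 0.224. Next I'll push with a shut, tilted gripper to about 20°, then check.

```bash
python3 - <<'E'
from h import *
from cell import *
a=1.0;o=att(a).tolist()
jaws.move_gripper(0.0)
r.reach(tcp(-.16,.32,a).tolist(),o)
r.line_to(tcp(-.13,.17,a).tolist(),o,max_speed=.15)
print(readout.sense()["t"],stand(readout.sense()["position"]))
print(r.line_to(tcp(.045,.17,a).tolist(),o,max_speed=.06,f_stop=20))
s=readout.sense();print(s["t"],stand(s["position"]),s["force"])
im=[]
for n in("side","top"):
    c=vision.capture(n); np.save(f"pics/{n}1.npy",c,allow_pickle=True);im.append(c["color"])
a=cv2.resize(im[0][170:370,200:330],None,fx=3,fy=3,interpolation=cv2.INTER_CUBIC)
b=cv2.resize(im[1][180:330,310:495],None,fx=2.2,fy=2.2,interpolation=cv2.INTER_CUBIC)
I=np.zeros((600,800,3),np.uint8);I[:600,:390]=a;I[:b.shape[0],393:]=b[:,:407]
cv2.imwrite("pics/z1.png",np.clip(I*1.6,0,255).astype(np.uint8)[...,::-1])
E
```

```text
4.6417 [-0.1429  0.      0.1918]
False
7.7083 [0.0315 0.     0.1912] [-2.294442    0.80868592 -1.366865  ]
```

View pics/z1.png

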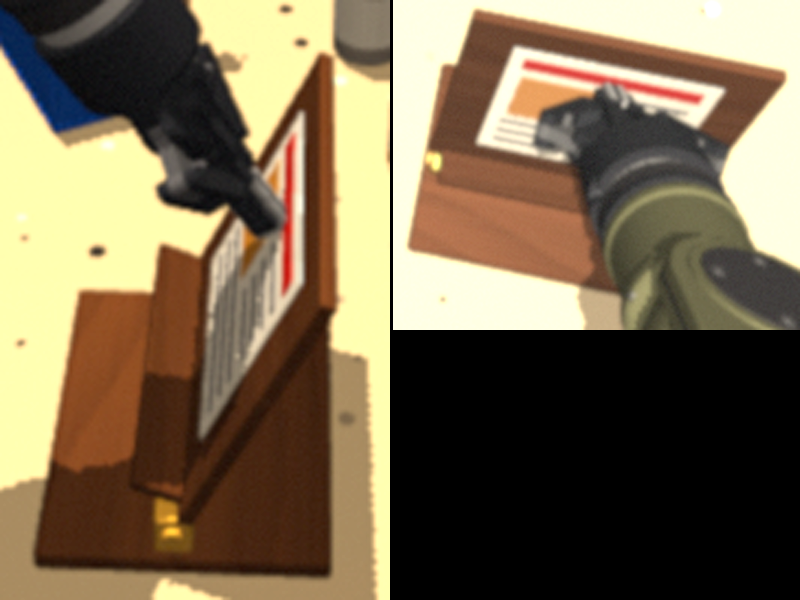

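The board now leans back, with the fingertip on its card side. The near top corner is at side (309,272) and top (487,215). The far one is at side (309,190) and top (346,186).

```bash
cat >> h.py <<'E'
def ang(s,a,t,b):
    P,e=tri(s,a,t,b);q=stand(P);th=np.arctan2(q[0],q[2]-.03);print(q,round(e,4),"deg",np.degrees(th).round(1),"r",np.hypot(q[0],q[2]-.03).round(3))
E
python3 - <<'E'
from h import *
s,t=load("side1"),load("top1")
ang(s,(309.3,272),t,(486.8,215)); ang(s,(309,190),t,(346.4,186))
E
```

```text
[ 0.072  -0.1065  0.2108] 0.0007 deg 21.7 r 0.195
[0.0767 0.1097 0.2074] 0.0018 deg 23.4 r 0.193
```

It's at about 22.5°, so I'll push another 23 mm, retreat and check.

```bash
python3 - <<'E'
from h import *
from cell import *
a=1.0;o=att(a).tolist()
print(r.line_to(tcp(.067,.17,a).tolist(),o,max_speed=.04,f_stop=20))
r.line_to(tcp(-.08,.22,a).tolist(),o,max_speed=.12)
r.line_to(tcp(-.16,.32,a).tolist(),o,max_speed=.15)
s=readout.sense();print(s["t"],s["force"])
im=[]
for n in("side","top"):
    c=vision.capture(n); np.save(f"pics/{n}2.npy",c,allow_pickle=True);im.append(c["color"])
a=cv2.resize(im[0][170:370,200:330],None,fx=3,fy=3,interpolation=cv2.INTER_CUBIC)
b=cv2.resize(im[1][160:330,310:495],None,fx=2.2,fy=2.2,interpolation=cv2.INTER_CUBIC)
I=np.zeros((600,800,3),np.uint8);I[:600,:390]=a;I[:b.shape[0],393:]=b[:,:407]
cv2.imwrite("pics/z2.png",np.clip(I*1.6,0,255).astype(np.uint8)[...,::-1])
E
```

```text
False
10.95 [ 0.45746953 -1.33271184 -0.96907135]
```

View pics/z2.png

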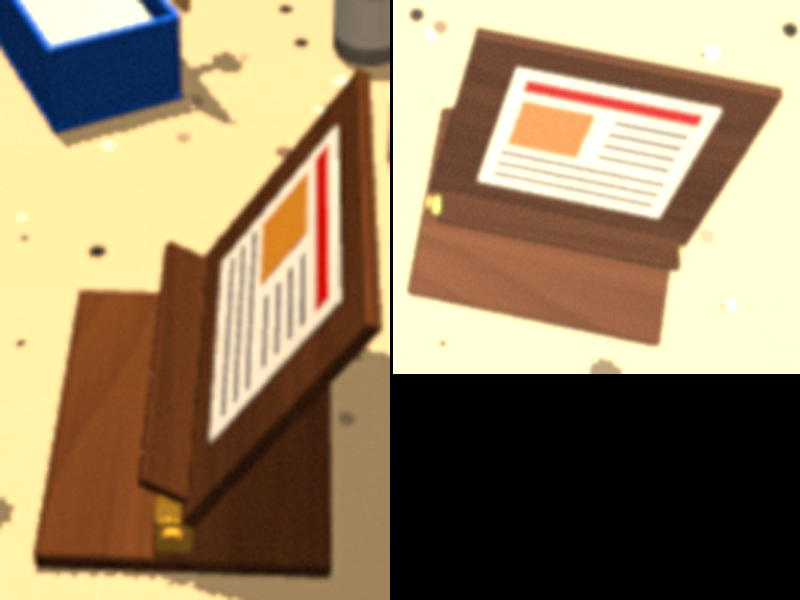

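The arm is clear and the board stands on its own. Its top corners are at side (324,278) and (319.5,194.7), and top (485,202) and (349,174).

```bash
python3 - <<'E'
from h import *
s,t=load("side2"),load("top2")
ang(s,(324,277.8),t,(485,202.3)); ang(s,(319.5,194.7),t,(349.1,173.6))
for n in("side","top"):
    a,b=load(n+"0")["color"].astype(int),load(n+"2")["color"].astype(int)
    sl=(slice(80,260),slice(195,420)) if n=="side" else (slice(110,330),slice(80,290))
    ys,xs=np.where(np.abs(a-b).max(2)[sl]>50); print(n,len(ys),(xs.min()+sl[1].start,xs.max()+sl[1].start,ys.min()+sl[0].start,ys.max()+sl[0].start) if len(ys) else "")
E
```

```text
[ 0.0945 -0.1065  0.1998] 0.0014 deg 29.1 r 0.194
[0.0978 0.1077 0.1996] 0.0057 deg 30.0 r 0.196
side 3181 (np.int64(226), np.int64(325), np.int64(181), np.int64(259))
top 0
```

The board is at about 29.5°, and the jar, box and lid look unchanged in the top view (no changed pixels there), so I'll hand it in.

```bash
python3 -c "
from cell import *
print(hand_in())"
```

```text
the job is handed in; nothing more can be done
None
```

The recipe board now stands by itself, leaning back about 29.5° (measured from two views), with the salt lid and yeast jar unmoved, and the job is handed in (about 11 s of the 32 s limit used).

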